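# Aim the inspection camera at the mould cavity and take the picture

## Task

Turn and tilt the inspection camera on its stand so that it looks straight at the middle of the mould plate with the one round cavity, then press the release button all the way down to take the picture. Leave the camera aimed there with the button up again, and do not disturb the other things on the bench.

Things in the scene. Friction and masses are not known exactly. Their poses are not given: they have to be found in the camera images.
- cam_swivel (a joint): Swivel of the camera's fork about the stand's vertical axis, rad. 0: camera faces along the stand's +x; grows anticlockwise seen from above; stops at -2.2 and 2.2. Stiff friction hinge of 0.30 N m (about 5 N pushed sideways 65 mm from the axis): stays where it is left.
- cam_tilt (a joint): Tilt of the camera head in the fork, about a level axis through cam_pivot, rad. 0: level; positive: lens down; stops at -0.5 and 1.1. Stiff friction hinge of 0.35 N m (about 6 N pressed 65 mm from the axis): stays where it is left.
- cam_pivot (a point): Crossing of swivel and tilt axes, 175 mm above the bench, on the head's centre line. Axes turn with the head: x along the line of sight out of the lens, y to the camera's left, z out of its top. The head is a plain grey box 48 mm wide (y), 44 mm high (z), from x = -100 mm to +90 mm, then a lens barrel 42 mm and 36 mm in diameter out to x = +122 mm.
- cam_lens (a point): Centre of the lens glass, on the line of sight 122 mm ahead of cam_pivot; same axes. The line of sight runs from cam_pivot through here.
- stand: Magnetic base of the camera, block 64 x 64 x 56 mm fixed to the bench, with a 26 mm post to 122 mm height carrying the fork, whose two cheeks cover the head's sides within 18 mm fore and aft of cam_pivot, out to 39 mm either side with their knobs. Origin at the centre of its underside, on the swivel axis; x is the direction where swivel reads 0.
- cavity (a point): Centre of the round cavity in the top face of the mould plate with the one round cavity, 29 mm above the bench; z up. The cavity is a dark disc 60 mm across with a small brass centre.
- round_plate: Steel mould plate with ONE ROUND cavity in its middle, 160 x 160 x 29 mm, fixed, lying flat left or right of the camera; origin at the centre of its underside.
- square_plate: Steel mould plate with TWO SQUARE pockets, otherwise the same size; not the one wanted. It lies on the other side.
- release (a joint): Travel of the camera's release button, m: 0 up, 0.006 fully down; springs back. About 5 N presses it fully down.
- release_top (a point): Centre of the top of the release button, a black round button 32 mm across 22 mm above the bench, on a low round grey housing 48 mm across and 12 mm high, fixed to the bench ahead and to the right of the robot, pressed straight down.
- lifting_bar: Bystander: red lifting bar 36 x 140 x 24 mm with two steel eye bolts, 76 mm high in all, loose; leave it alone. Origin at the centre of its underside.
- insert_a: Bystander: steel insert block 45 x 50 x 45 mm, loose; leave it alone. Origin at the centre of its underside.
- insert_b: Bystander: dark steel insert block 40 x 60 x 30 mm, loose; leave it alone. Origin at the centre of its underside.
- cap_screw_a: Bystander: cap screw 40 mm high standing on its 22 mm head, loose; leave it alone. Origin at the centre of its underside.
- cap_screw_b: Bystander: the same kind of cap screw, loose; leave it alone. Origin at the centre of its underside.
- flange: Bystander: turned steel flange, 90 mm diameter, 34 mm high, loose; leave it alone. Origin at the centre of its underside.
- bushing: Bystander: steel guide bushing, ring 44 mm across, 30 mm high, loose; leave it alone. Origin at the centre of its underside.
- grease: Bystander: spray can 66 mm diameter, 170 mm high, loose; leave it alone. Origin at the centre of its underside.
There are look-alikes about, which are no part of the job. What is shaped like the stand but red is not meant.

How it is judged (in metres and radians):
On the way, in this order (a step that is already met when the one before it is completed fails the run):
1. the camera is aimed at the round cavity: its line of sight passes the cavity's centre within 18 mm sideways and 18 mm up or down (y of cavity in the frame of cam_pivot between -0.018 and 0.018 m and z of cavity in the frame of cam_pivot between -0.018 and 0.018 m and x of cavity in the frame of cam_pivot above 0.1 m), for 0.2 s.
2. the release button is pressed down (5 of its 6 mm) while the camera is aimed (all of step 1 and value of joint release above 0.005 m), for 0.05 s.
At the end, for the whole second after the job is handed in: The camera is still and faces the round cavity, whose centre lies within 18 mm of the line of sight both sideways (y of cam_pivot) and up or down (z of cam_pivot); the release button is up again (under 1.5 mm); the eight loose bystanders are within 30 mm of where they began (all of step 1 and value of joint release below 0.0015 m and velocity of joint cam_swivel between -0.05 and 0.05 rad/s and velocity of joint cam_tilt between -0.05 and 0.05 rad/s and distance of each of lifting_bar, insert_a, insert_b, cap_screw_a, cap_screw_b, flange, bushing, grease from where it was at the start of the episode below 0.03 m); the robot touches nothing.
It fails at once if a bystander is pushed away by more than 30 mm (distance of any of lifting_bar, insert_a, insert_b, cap_screw_a, cap_screw_b, flange, bushing, grease from where it was at the start of the episode above 0.03 m).
It also fails if it takes over 61 s, if anything falls off the work surface, if the arm or the gripper's body presses on something with over 40 N, if the wrist force passes 120 N, or if a joint passes its speed limit or range.

## Robot

A 6-joint arm with a two-finger parallel gripper is mounted at the origin on the work surface. World frame = base frame: x ahead of the robot, y to its left, z up, the work surface at z = 0. Lengths are in mm, angles in degrees, forces in N, time in s.
With the tool pointing down it reaches from about 300 to 850 mm from the base axis. Payload 4.2 kg.
Tool frame: the origin (TCP) lies midway between the tips of the shut fingers; the grasp point (between the pads) lies 19 mm behind it; z points along the fingers, y is the line along which they close (so a half turn about z gives the same grasp; the last joint's range is limited). The gripper opens to 91 mm and grips with 3 to 60 N. Pads are 32 mm wide; open, the fingers measure 118 mm over their backs; the gripper's body (76 mm by 178 mm) begins 60 mm behind the grasp point.
Start: joints at [-65.604, 18.312, 89.639, -0, 72.044, -1.146], TCP at [247.934, -518.818, 213.976] pointing down, gripper open.
Joint ranges: [-177.97, 177.97], [-48.28, 115.42], [12.27, 149.76], [-77.06, 257.06], [2.81, 150.46], [-146.56, 146.56]. Speed limits (degrees/s): [147.25, 147.25, 180, 180, 180, 180].

## Interface

Orientations are given as [roll, pitch, yaw] about the fixed x, y, z axes, in that order (R = Rz(yaw) Ry(pitch) Rx(roll)).
In Python, from workcell import env gives the robot as it stands.
- The arm moves only by the tool send_rows, never from a script. Its argument "steps" is a list that holds one entry, the list of rows, each a list of 5 numbers: the shift along the tool's x, y, z scaled (see below), then the turn about the tool's z scaled (see below), then the opening, from 0 (shut) to 1 (fully open). In form: [[[dx, dy, dz, yaw, fingers], ...]]. A call has 1 to 5 rows; each row shifts and turns the commanded pose from where the row before left it, along the tool's axes as they then stand; what a row does not reach is not made up. The controller multiplies each number of a shift by 0.04 m and each number of a turn by 0.12 rad. A row lasts 1/12 s, in which the tool goes at most 41.7 mm and 7.16 degrees, less where a joint would pass 70% of its speed; a pose out of reach is approached as far as the arm can. A call with a number of a shift or a turn outside -1 to 1 is refused whole. A call with a gripper value outside its range is refused whole. The fingers move at their own pace and stop on an object; "squeeze" is the grip in N (left out, the last holds). Time passes only in rows, so rows that do not move let the fingers close. It gives the time, the measured TCP pose, the force, the opening and the grip force at its end, in the units of the state.
- env.state(): the state, without advancing time (a new reading comes with each control period).
- env.grab_frame(name): name is "scene" or "top"; returns a dict with "pixels" (480x640x3 uint8, red, green, blue), "depth" (480x640 float32, mm along the optical axis (not along the pixel's ray), 0 where there is no reading), "intrinsics" (3x3 intrinsics, pixels), "cam_to_world" (4x4, takes a point from camera to world coordinates). Camera axes: x right, y down, z forward; pixel columns grow to the right and rows downward; lengths in mm; the calibration is good to about 2 mm. A picture is of the moment at which its call begins.
- env.job_done(): hands the job in; it is judged then, once.
The state is a dict: "time_s": time; "qpos": joint angles; "qvel": joint speeds; "effort": joint torques, N m; "ee_pos": TCP position; "ee_rot": TCP orientation; "force": force on the tool from outside, world axes, zero at the start; "torque": the same for the moment, N m; "gripper_width": finger opening in mm; "gripper_force": force on a finger pad.
Only numpy, scipy, OpenCV 4.12 (cv2) and the standard library are available. Lean on these libraries where they do the work, as an engineer would, in place of code of your own. Each camera call takes 0.05 s, during which the arm holds its last target. There are 200 camera calls.

## Working session

There is one attempt and no reset: what is moved stays moved. The work goes in short steps, Python scripts to look and compute and a tool call to move; the robot and the scene stay as the last step left them, time stands still between calls to the robot, and variables do not carry over. Pictures are saved under pics/ and viewed, at most 10 in all, crops included, and the job is handed in when it is done.

Besides the shell and the picture viewer there is one more tool, called after "Call:" as name(argument=value, ...) on one line, values as JSON. send_rows: Moves the arm, as the interface text tells. Shifts and turns lie within -1 to 1; 1 stands for 0.04 m of shift or 0.12 rad of turn. Its arguments: {"type":"object","properties":{"steps":{"type":"array"},"squeeze":{"type":"number"}},"required":["steps"]}

```bash
ls; mkdir -p pics
cat > h.py <<'E'
import numpy as np, cv2
from workcell import env
def grab(n,tag):
    f=env.grab_frame(n); np.savez(f'pics/{tag}.npz',**f)
    cv2.imwrite(f'pics/{tag}.png',f['pixels'][:,:,::-1]); return f
def load(tag): return np.load(f'pics/{tag}.npz')
def world(f):
    K=f['intrinsics'];T=f['cam_to_world'];d=f['depth']
    v,u=np.mgrid[:480,:640]
    p=np.stack([(u-K[0,2])/K[0,0]*d,(v-K[1,2])/K[1,1]*d,d],-1)
    w=p@T[:3,:3].T+T[:3,3]; w[d==0]=np.nan; return w
E
python3 - <<'E'
from h import *
s=env.state(); print({k:np.round(v,2) for k,v in s.items()})
for n in('top','scene'):
    f=grab(n,n+'0'); print(n,f['cam_to_world'].round(2),f['intrinsics'].round(1), (f['depth']>0).mean())
E
```

```text
pics
{'time_s': np.float64(0.0), 'qpos': array([-65.6 ,  18.35,  89.71,  -0.  ,  72.04,  -1.15]), 'qvel': array([-0.08,  0.06, -0.03, -0.04, -0.06, -0.06]), 'effort': array([  0.  , -41.25, -23.2 ,   0.07,   0.05,  -0.  ]), 'ee_pos': array([ 247.72, -518.34,  213.12]), 'ee_rot': array([-179.9 ,   -0.  ,   25.54]), 'force': array([ 0.45, -0.2 ,  0.28]), 'torque': array([-0.03, -0.06,  0.02]), 'gripper_force': np.float64(0.0), 'gripper_width': np.float64(91.16)}
top [[-1.0000e-02 -9.8000e-01  1.7000e-01  2.6325e+02]
 [-1.0000e+00  1.0000e-02 -0.0000e+00  4.7000e+00]
 [ 0.0000e+00 -1.7000e-01 -9.8000e-01  1.3926e+03]
 [ 0.0000e+00  0.0000e+00  0.0000e+00  1.0000e+00]] [[597.2   0.  326.6]
 [  0.  597.2 240.3]
 [  0.    0.    1. ]] 0.996083984375
scene [[ 5.80000e-01  5.20000e-01 -6.30000e-01  1.38437e+03]
 [ 8.10000e-01 -3.80000e-01  4.40000e-01 -6.45480e+02]
 [-1.00000e-02 -7.70000e-01 -6.40000e-01  1.06713e+03]
 [ 0.00000e+00  0.00000e+00  0.00000e+00  1.00000e+00]] [[555.4   0.  312.9]
 [  0.  555.4 248. ]
 [  0.    0.    1. ]] 0.9956868489583334
```

View pics/top0.png

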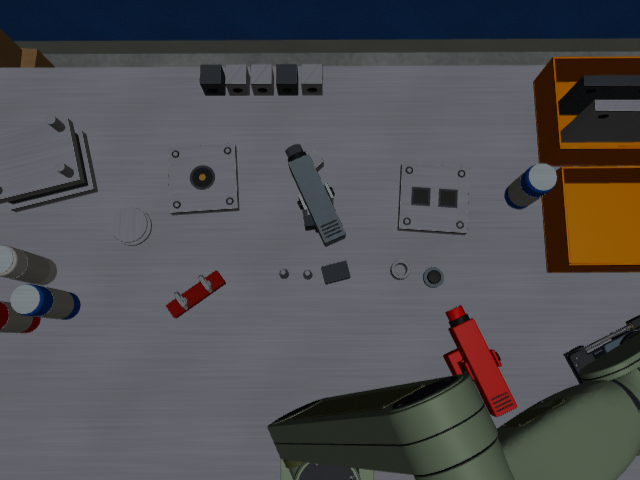

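View pics/scene0.png

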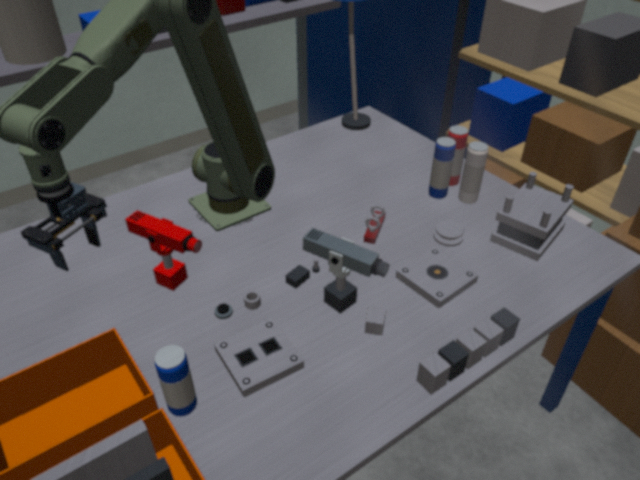

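Top view: the round plate's cavity is at about (203,177), the grey camera at (318,195) with its lens at (295,152), and the square plate at (433,198). The button is at (433,277), beside the bushing (400,270). The red camera (480,365) is the decoy. The scene view agrees.

```bash
cat >> h.py <<'E'
def head(f,c=None):
    w=world(f); z=w[...,2]
    m=(z>150)&(z<280)&(w[...,0]>380)&(w[...,0]<720)&(abs(w[...,1])<190)
    return w,m
E
python3 - <<'E'
from h import *
f=load('top0'); w=world(f)
for n,(u,v) in dict(cav=(203,177),btn=(433,277),bush=(400,270),sq=(433,198),screwA=(284,273),screwB=(308,274),insb=(336,272),bar1=(180,300),bar2=(206,282),flange=(132,226),can=(538,178)).items():
    print(n,np.nanmedian(w[v-2:v+3,u-2:u+3].reshape(-1,3),0).round(1))
# head top pixels
z=w[...,2]
for n in('top0','scene0'):
    f=load(n); w,m=head(f); p=w[m]; print(n,len(p),p.min(0),p.max(0))
    mm=m.astype(np.uint8); 
    q=p[:,:2].astype(np.float32); print(cv2.minAreaRect(q), np.median(p,0), np.percentile(p[:,2],[1,10,50,90,99]))
    cc=p.mean(0); print(cc,np.linalg.svd(p-cc,full_matrices=False)[2].round(3))
f=load('top0');a=cv2.resize(f['pixels'][135:290,260:460,::-1],None,fx=4,fy=3.8*4/3.8,interpolation=cv2.INTER_CUBIC)[:600]
cv2.imwrite('pics/crop.png',a)
f=load('scene0');a=cv2.resize(f['pixels'][210:330,200:400,::-1],None,fx=4,fy=4,interpolation=cv2.INTER_CUBIC)
cv2.imwrite('pics/crop2.png',a)
E
```

```text
cav [658.6 289.8  29.6]
btn [ 419.2 -246.3   21. ]
bush [ 438.8 -173.7   -2.1]
sq [ 605.6 -252.2   26.2]
screwA [429.5  97.2  33.9]
screwB [426.2  42.1  35.3]
insb [431.3 -22.   28.3]
bar1 [365.8 325.6  71. ]
bar2 [407.7 271.1  41. ]
flange [540.7 449.6  35. ]
can [ 612.7 -450.2  168.9]
top0 2672 [469.10132131 -38.52635177 152.10023188] [688.46196331  87.21285187 206.48324809]
((579.8990478515625, 27.07152557373047), (224.41726684570312, 78.18929290771484), 23.83745002746582) [568.48113774  23.26470474 194.57044508] [160.20066495 182.31770597 194.57044508 199.6983704  203.15947843]
[570.08599629  24.18615556 192.61283791] [[-0.914 -0.403  0.039]
 [ 0.405 -0.909  0.101]
 [-0.005  0.109  0.994]]
scene0 2165 [470.66251472 -44.24383276 150.00791699] [687.18458505  81.36818872 204.59479475]
((580.9304809570312, 18.102020263671875), (225.79420471191406, 76.56035614013672), 24.50584602355957) [587.94362322  12.34155103 191.18826838] [152.69227256 163.64984119 191.18826838 199.00868101 202.38683216]
[584.83847008  12.17107864 185.62801639] [[ 0.909  0.412 -0.054]
 [-0.311  0.761  0.57 ]
 [ 0.276 -0.501  0.82 ]]
```

View pics/crop.png

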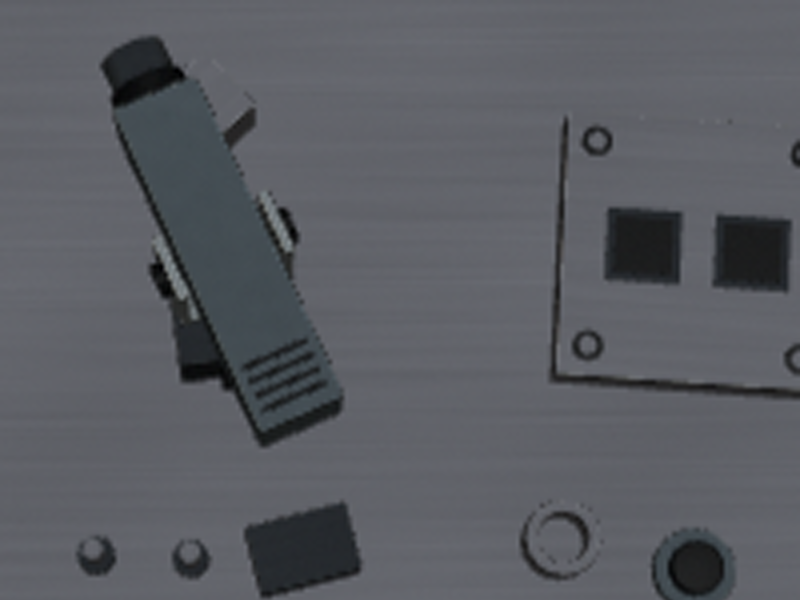

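View pics/crop2.png

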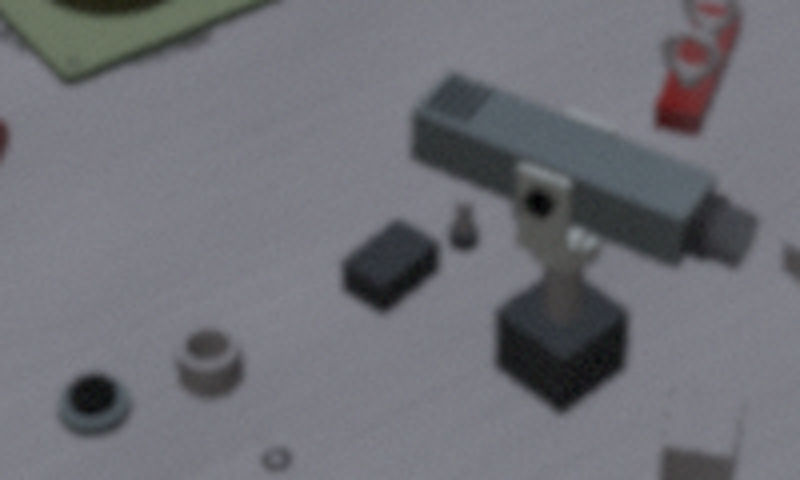

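Crops: the top-face edges of the camera head are clear. Its front corners are at about (115,105) and (205,80) in the 4x crop, and the vents are at the rear. Button, bushing, insert and screws are clear of it. Next I fit the head model to the depth data in both views.

```bash
cat >> h.py <<'E'
from scipy.optimize import least_squares
def sdf(p):
    q=np.abs(p-np.array([-5,0,0]))-np.array([95,24,22])
    b=np.linalg.norm(np.maximum(q,0),axis=1)+np.minimum(q.max(1),0)
    r=np.hypot(p[:,1],p[:,2])-np.where(p[:,0]<110,20,18.5)
    x=np.abs(p[:,0]-106)-16
    q=np.stack([r,x],1); c=np.linalg.norm(np.maximum(q,0),axis=1)+np.minimum(q.max(1),0)
    return np.minimum(b,c)
def toloc(p,px,py,pz,yaw,tilt):
    c,s=np.cos(yaw),np.sin(yaw); ct,st=np.cos(tilt),np.sin(tilt)
    R=np.array([[c,-s,0],[s,c,0],[0,0,1]])@np.array([[ct,0,st],[0,1,0],[-st,0,ct]])
    return (p-[px,py,pz])@R
def fit(p,x0,fix=None):
    if fix is None: g=lambda x:sdf(toloc(p,*x))
    else: g=lambda x:sdf(toloc(p,*fix,*x))
    return least_squares(g,x0,loss='soft_l1',f_scale=2,x_scale='jac')
E
python3 - <<'E'
from h import *
P=[]
for n in('top0','scene0'):
    w,m=head(load(n)); P.append(w[m])
for n,p in zip(('top','scene','both'),P+[np.vstack(P)]):
    r=fit(p,[570,18,175,.42,0]); print(n,r.x.round(3),np.median(abs(r.fun)).round(2))
# cavity and button centres in both views via dark/threshold
for n in('top0','scene0'):
    f=load(n); w=world(f); g=f['pixels'].astype(int).max(2)
    for nm,c,rad,zz in(('cav',(658,290),45,29),('btn',(419,-246),30,22)):
        m=(np.hypot(w[...,0]-c[0],w[...,1]-c[1])<rad)&(g<62)&(w[...,2]>zz-9)
        q=w[m]; print(n,nm,len(q),q.mean(0).round(1),((q.min(0)+q.max(0))/2).round(1),np.ptp(q,axis=0).round(0), np.median(q[:,2]).round(1))
    for nm,c,rad,zl in(('plate',(658,290),140,20),('bush',(440,-172),40,18),('barp',(386,298),90,12),('ins_a',(640,-20),60,30)):
        m=(np.hypot(w[...,0]-c[0],w[...,1]-c[1])<rad)&(w[...,2]>zl)&(w[...,2]<100)
        q=w[m]; print(n,nm,cv2.minAreaRect(q[:,:2].astype(np.float32)),np.median(q[:,2]).round(1))
E
```

```text
top [5.70127e+02 2.26930e+01 1.73731e+02 4.15000e-01 4.50000e-02] 1.42
scene [5.68822e+02 1.78860e+01 1.74613e+02 4.18000e-01 4.40000e-02] 1.45
both [5.70423e+02 1.97250e+01 1.74048e+02 4.20000e-01 4.40000e-02] 1.59
top0 cav 426 [658.7 292.6  29.2] [657.9 292.6  29. ] [59. 58. 15.] 29.2
top0 btn 153 [ 420.  -247.6   19.9] [ 416.5 -247.7   20.9] [40. 31. 15.] 19.7
top0 plate ((658.227783203125, 292.885986328125), (162.4326629638672, 161.74998474121094), 3.8846640586853027) 28.2
top0 bush ((437.0596923828125, -169.582763671875), (42.35853958129883, 41.73931884765625), 57.871376037597656) 28.0
top0 barp ((383.94970703125, 302.05938720703125), (45.32355499267578, 140.60983276367188), 36.008644104003906) 24.0
top0 ins_a ((685.0733032226562, 15.91688346862793), (4.43928861618042, 25.261398315429688), 39.68033218383789) 40.5
scene0 cav 66 [657.8 288.   29.5] [658.  289.5  29.7] [41. 45. 11.] 29.9
scene0 btn 87 [ 423.4 -253.4   21. ] [ 422.  -251.5   19.9] [28. 32. 13.] 21.2
scene0 plate ((658.2794799804688, 286.8882141113281), (163.5394287109375, 167.69027709960938), 4.232243537902832) 28.3
scene0 bush ((436.6749267578125, -175.27249145507812), (43.202049255371094, 45.54498291015625), 72.42759704589844) 27.7
scene0 barp ((384.4612121582031, 295.707763671875), (45.08969497680664, 146.14947509765625), 35.89402389526367) 28.7
scene0 ins_a ((635.99560546875, 11.426202774047852), (115.62731170654297, 38.5054931640625), 7.3511881828308105) 45.2
```

Call:
send_rows(steps=[[[0, 0, -0.8, 0.2, 1], [0, 0, -0.8, 0, 1], [0, 0, -0.8, 0, 1], [0.4, -0.2, -0.4, 0, 1], [0.73, -0.43, 0, 0, 1]]])

```text
time_s: 0.52
ee_pos: [278.7, -480.5, 329.6]
ee_rot: [179.5, 0.0, 23.9]
force: [0.3, 0.1, -0.2]
gripper_width: 91.1
gripper_force: 0.0
```

Call:
send_rows(steps=[[[0.73, -0.43, 0, 0, 1], [0.73, -0.43, 0, 0, 1], [0.73, -0.43, 0, 0, 1], [0.73, -0.43, 0, 0, 1], [0.73, -0.43, 0, 0, 1]]])

```text
time_s: 0.93
ee_pos: [377.3, -337.5, 325.6]
ee_rot: [-180.0, 0.0, 24.1]
force: [1.5, -0.0, -0.7]
gripper_width: 91.3
gripper_force: 0.0
```

Call:
send_rows(steps=[[[0.73, -0.43, 0, 0, 1], [0.73, -0.43, 0, 0, 1], [0.73, -0.43, 0, 0, 1], [0.73, -0.43, 0, 0, 1], [0.73, -0.43, 0, 0, 1]]])

```text
time_s: 1.35
ee_pos: [475.3, -199.2, 325.6]
ee_rot: [-180.0, 0.0, 24.2]
force: [0.0, -0.4, -0.0]
gripper_width: 91.1
gripper_force: 0.0
```

Call:
send_rows(steps=[[[0.73, -0.43, 0, 0, 1], [0.73, -0.43, 0, 0, 1], [0.73, -0.43, 0, 0, 1], [0.73, -0.43, 0, 0, 1], [0, 0, 0, 0, 1]]])

```text
time_s: 1.77
ee_pos: [555.8, -85.6, 324.7]
ee_rot: [-179.8, -0.1, 24.5]
force: [-1.1, 0.7, 0.3]
gripper_width: 91.4
gripper_force: 0.0
```

Call:
send_rows(steps=[[[0.76, -0.56, 0, 0, 1], [0.76, -0.56, 0, 0, 1], [0.76, -0.56, 0, 0.05, 1], [0.76, -0.56, 0, 0, 1], [0, 0, 0, 0, 1]]])

```text
time_s: 2.18
ee_pos: [629.8, 46.4, 324.0]
ee_rot: [-179.8, -0.0, 24.1]
force: [-0.4, -0.7, 0.0]
gripper_width: 91.1
gripper_force: 0.0
```

Call:
send_rows(steps=[[[0, 0, 0.7, 0, 1], [0, 0, 0.7, 0, 1], [0, 0, 0, 0, 1]]])

```text
time_s: 2.43
ee_pos: [624.2, 40.5, 263.6]
ee_rot: [-179.8, 0.7, 23.8]
force: [-0.9, -0.8, -1.5]
gripper_width: 91.1
gripper_force: 0.0
```

Call:
send_rows(steps=[[[0, 0, 0, 0, 1], [0, 0, 0, 0, 1]]])

```text
time_s: 2.6
ee_pos: [628.2, 40.5, 271.4]
ee_rot: [179.9, -0.1, 23.8]
force: [-0.1, -1.0, 0.2]
gripper_width: 90.8
gripper_force: 0.0
```

Call:
send_rows(steps=[[[0.1, -0.12, 0.5, 0, 1], [0, 0, 0.6, 0, 1], [0, 0, 0.6, 0, 1], [0, 0, 0.5, 0, 1], [0, 0, 0.4, 0, 1]]])

```text
time_s: 3.02
ee_pos: [630.2, 46.7, 166.7]
ee_rot: [179.9, -0.1, 23.8]
force: [-0.6, -0.1, 0.2]
gripper_width: 91.0
gripper_force: 0.0
```

Call:
send_rows(steps=[[[0, 0, 0, 0, 1], [0, 0, 0, 0, 1]]])

```text
time_s: 3.18
ee_pos: [630.2, 46.8, 167.4]
ee_rot: [180.0, -0.1, 23.8]
force: [0.1, -0.8, 0.5]
gripper_width: 90.9
gripper_force: 0.0
```

Straddling; close gently.

Call:
send_rows(steps=[[[0, 0, 0, 0, 0.45], [0, 0, 0, 0, 0.45], [0, 0, 0, 0, 0.45], [0, 0, 0, 0, 0.45], [0, 0, 0, 0, 0.45]]], squeeze=12)

```text
time_s: 3.6
ee_pos: [629.7, 47.2, 166.6]
ee_rot: [180.0, -0.1, 23.8]
force: [-0.2, -0.1, -0.2]
gripper_width: 60.7
gripper_force: 0.0
```

Call:
send_rows(steps=[[[0, 0, 0, 0, 0.45], [0, 0, 0, 0, 0.45], [0, 0, 0, 0, 0.45], [0, 0, 0, 0, 0.45], [0, 0, 0, 0, 0.45]]])

```text
time_s: 4.02
ee_pos: [629.7, 46.8, 166.1]
ee_rot: [179.9, -0.0, 23.8]
force: [0.6, -1.0, 0.6]
gripper_width: 47.7
gripper_force: 12.0
```

Call:
send_rows(steps=[[[-0.009, -0.171, 0, -0.873, 0.45], [-0.009, -0.171, 0, -0.873, 0.45], [-0.009, -0.171, 0, -0.873, 0.45], [-0.009, -0.171, 0, -0.873, 0.45], [0, 0, 0, 0, 0.45]]])

```text
time_s: 4.43
ee_pos: [613.4, 69.2, 166.1]
ee_rot: [179.9, 0.0, 48.0]
force: [2.3, -3.1, 0.0]
gripper_width: 48.2
gripper_force: 12.0
```

Call:
send_rows(steps=[[[-0.009, -0.171, 0, -0.873, 0.45], [-0.009, -0.171, 0, -0.873, 0.45], [-0.009, -0.171, 0, -0.873, 0.45], [-0.009, -0.171, 0, -0.873, 0.45], [0, 0, 0, 0, 0.45]]])

```text
time_s: 4.85
ee_pos: [589.9, 82.8, 166.1]
ee_rot: [179.9, 0.0, 71.9]
force: [1.7, -1.5, 0.3]
gripper_width: 47.8
gripper_force: 12.0
```

Call:
send_rows(steps=[[[0, 0, 0, 0, 0.45], [0, 0, 0, 0, 0.45]]])

```text
time_s: 5.02
ee_pos: [590.1, 82.7, 166.1]
ee_rot: [-180.0, 0.0, 71.7]
force: [0.6, -1.1, 1.1]
gripper_width: 48.0
gripper_force: 12.0
```

Call:
send_rows(steps=[[[0, 0, 0, 0, 0.8], [0, 0, 0, 0, 0.8], [0, 0, 0, 0, 0.8], [0, 0, 0, 0, 0.8], [0, 0, 0, 0, 0.8]]])

```text
time_s: 5.43
ee_pos: [589.9, 83.0, 165.8]
ee_rot: [-180.0, -0.0, 71.8]
force: [0.3, 0.8, -0.1]
gripper_width: 72.8
gripper_force: 0.0
```

Call:
send_rows(steps=[[[0, 0, -0.5, 0, 0.8], [0, 0, -0.6, 0, 0.8], [0, 0, -0.6, 0, 0], [0.12, 0, 0, 0, 0], [0.12, 0, 0, 0, 0]]])

```text
time_s: 5.85
ee_pos: [593.7, 92.3, 235.4]
ee_rot: [179.8, -0.1, 71.8]
force: [-0.2, -0.1, -0.7]
gripper_width: 56.1
gripper_force: 0.0
```

Call:
send_rows(steps=[[[0, 0, 0, 0, 0], [0, 0, 0, 0, 0], [0, 0, 0, 0, 0], [0, 0, 0, 0, 0], [0, 0, 0, 0, 0]]])

```text
time_s: 6.27
ee_pos: [592.6, 91.9, 233.2]
ee_rot: [-179.9, 0.0, 71.8]
force: [-0.3, 0.3, 0.8]
gripper_width: 22.2
gripper_force: 0.0
```

Call:
send_rows(steps=[[[0, 0, 0, 0, 0], [0, 0, 0, 0, 0], [0, 0, 0, 0, 0], [0, 0, 0, 0, 0], [0, 0, 0, 0, 0]]])

```text
time_s: 6.68
ee_pos: [592.9, 92.0, 234.0]
ee_rot: [180.0, 0.0, 71.8]
force: [-0.3, 0.3, 0.0]
gripper_width: 0.7
gripper_force: 0.0
```

```bash
cat >> h.py <<'E'
def aim(tag,yaw0,tilt0):
    C=np.array([658.3,290,29])
    for n in('top','scene'):
        f=grab(n,n+tag); w,m=head(f)
        piv=[570.1,22.7,173.7] if n=='top' else [568.8,17.9,174.6]
        cav=C+[0,2.7,0] if n=='top' else C-[0,2.,0]
        l=toloc(w.reshape(-1,3),*piv,yaw0,tilt0).reshape(w.shape)
        m=(abs(l[...,0])<135)&(abs(l[...,1])<40)&(abs(l[...,2])<40)&(w[...,2]>90)
        p=w[m]; r=fit(p,[yaw0,tilt0],piv)
        print(n,len(p),r.x.round(3),np.median(abs(r.fun)).round(2),'cav local',toloc(cav[None],*piv,*r.x).round(1))
E
python3 - <<'E'
from h import *
aim('1',1.25,.044); print(env.state()['gripper_width'])
E
```

```text
top 1477 [1.252 0.046] 1.42 cav local [[ 290.4    0.8 -131.5]]
scene 2224 [1.254 0.046] 1.5 cav local [[ 290.9   -1.  -132.5]]
0.3618884554908519
```

Call:
send_rows(steps=[[[0, 0, 0.5, 0, 0], [0, 0, 0.25, 0, 0], [0, 0, 0.12, 0, 0], [0, 0, 0.12, 0, 0], [0, 0, 0.12, 0, 0]]])

```text
time_s: 7.2
ee_pos: [592.9, 92.9, 190.4]
ee_rot: [-180.0, -0.1, 71.8]
force: [-2.5, 3.7, 7.2]
gripper_width: 0.3
gripper_force: 3.7
```

Call:
send_rows(steps=[[[0, 0, 0.1, 0, 0], [0, 0, 0.1, 0, 0], [0, 0, 0.1, 0, 0], [0, 0, 0, 0, 0], [0, 0, 0, 0, 0]]])

```text
time_s: 7.62
ee_pos: [593.6, 93.9, 178.8]
ee_rot: [179.9, -0.2, 71.8]
force: [0.1, 4.8, 3.3]
gripper_width: 0.7
gripper_force: 2.4
```

Run:
```python
from h import *
aim('2',1.25,.35)
```

```text
top 1496 [1.249 0.307] 1.19 cav local [[314.5   1.6 -52.3]]
scene 2082 [1.251 0.307] 1.52 cav local [[ 3.152e+02 -1.000e-01 -5.290e+01]]
```

Call:
send_rows(steps=[[[0, 0, 0.09, 0, 0], [0, 0, 0.09, 0, 0], [0, 0, 0.06, 0, 0], [0, 0, 0, 0, 0], [0, 0, 0, 0, 0]]])

```text
time_s: 8.13
ee_pos: [593.6, 93.6, 168.9]
ee_rot: [179.9, -0.2, 71.8]
force: [-0.4, 4.1, 3.1]
gripper_width: 0.3
gripper_force: 2.5
```

Run:
```python
from h import *
aim('3',1.25,.45)
```

```text
top 1460 [1.252 0.466] 1.02 cav local [[318.8   1.   -1.6]]
scene 1993 [1.252 0.467] 1.4 cav local [[319.6  -0.4  -1.8]]
```

Run:
```python
from h import *
P=[]
for n in('top0','top3','scene3'):
    f=load(n); w=world(f); c=f['pixels'].astype(int)
    m=(c[...,0]>2*c[...,1]+20)&(w[...,1]<-100)&(w[...,1]>-480)&(w[...,0]>80)&(w[...,0]<520)&(w[...,2]>60)
    p=w[m]; 
    d=np.hypot(p[:,0]-420.5,p[:,1]+250); i=d.argsort()[:200:40]; print(n,len(p),p[i].round(),d[i].round(), cv2.minAreaRect(p[:,:2].astype(np.float32)))
```

```text
top0 2930 [[ 342. -266.  185.]
 [ 331. -251.  189.]
 [ 327. -255.  190.]
 [ 323. -261.  189.]
 [ 317. -253.  187.]] [ 81.  89.  93.  98. 103.] ((235.895263671875, -299.9627380371094), (221.16395568847656, 76.39472198486328), 23.225751876831055)
top3 2954 [[ 341. -266.  187.]
 [ 331. -253.  188.]
 [ 327. -248.  194.]
 [ 325. -272.  190.]
 [ 317. -255.  187.]] [ 81.  89.  93.  98. 103.] ((236.0962677001953, -300.61541748046875), (221.41346740722656, 76.55223846435547), 23.306568145751953)
scene3 1626 [[ 341. -268.  191.]
 [ 334. -280.  183.]
 [ 323. -273.  191.]
 [ 318. -294.  179.]
 [ 314. -297.  200.]] [ 81.  91. 100. 112. 117.] ((238.60391235351562, -309.35784912109375), (219.90257263183594, 72.91254425048828), 16.022245407104492)
```

Call:
send_rows(steps=[[[0, 0, -0.3, 0, 0], [0, 0, -0.8, 0, 0], [0, 0, -0.9, 0, 0], [0, 0, -0.9, 0, 0], [0, 0, -0.9, 0, 0]]])

```text
time_s: 8.65
ee_pos: [592.7, 91.3, 321.5]
ee_rot: [180.0, 0.1, 71.8]
force: [1.1, 0.8, -0.2]
gripper_width: 0.5
gripper_force: 0.0
```

Call:
send_rows(steps=[[[0, 0, 0, 0.97, 0], [0, 0, 0, 0.97, 0], [0, 0, 0, 0.97, 0], [0, 0, 0, 0.97, 0], [0, 0, 0, 0.97, 0]]])

```text
time_s: 9.07
ee_pos: [593.1, 91.3, 319.9]
ee_rot: [179.9, 0.0, 38.1]
force: [-0.6, -0.9, 0.6]
gripper_width: 0.4
gripper_force: 0.0
```

Call:
send_rows(steps=[[[0, 0, 0, 0.97, 0], [0, 0, 0, 0.97, 0], [0, 0, 0, 0.97, 0], [0, 0, 0, 0.97, 0], [0, 0, 0, 0, 0]]])

```text
time_s: 9.48
ee_pos: [593.1, 91.4, 319.9]
ee_rot: [179.9, 0.0, 11.7]
force: [0.1, 0.3, 0.2]
gripper_width: 0.5
gripper_force: 0.0
```

Call:
send_rows(steps=[[[-0.587, 0.749, 0, 0, 0], [-0.587, 0.749, 0, 0, 0], [-0.587, 0.749, 0, 0, 0], [-0.587, 0.749, 0, 0, 0], [-0.587, 0.749, 0, 0, 0]]])

```text
time_s: 9.9
ee_pos: [507.6, -80.3, 320.0]
ee_rot: [179.9, 0.0, 12.0]
force: [0.9, -0.5, 0.1]
gripper_width: 0.8
gripper_force: 0.0
```

Call:
send_rows(steps=[[[-0.587, 0.749, 0, 0, 0], [-0.587, 0.749, 0, 0, 0], [-0.587, 0.749, 0, 0, 0], [-0.587, 0.749, 0, 0, 0], [-0.587, 0.749, 0, 0, 0]]])

```text
time_s: 10.32
ee_pos: [423.1, -251.1, 320.2]
ee_rot: [179.9, 0.0, 12.0]
force: [-0.3, -0.2, 0.1]
gripper_width: 0.5
gripper_force: 0.0
```

Call:
send_rows(steps=[[[0, 0, 0, 0, 0], [0, 0, 0, 0, 0], [0, 0, 0, 0, 0]]])

```text
time_s: 10.57
ee_pos: [424.4, -249.3, 320.0]
ee_rot: [-180.0, -0.0, 11.9]
force: [0.6, 0.2, -0.5]
gripper_width: 0.2
gripper_force: 0.0
```

Call:
send_rows(steps=[[[0, 0, 0.8, 0, 0], [0, 0, 0.8, 0, 0], [0, 0, 0.8, 0, 0], [0, 0, 0.8, 0, 0], [0, 0, 0.8, 0, 0]]])

```text
time_s: 10.98
ee_pos: [425.3, -247.8, 158.8]
ee_rot: [180.0, -0.0, 12.1]
force: [0.3, 0.1, 0.1]
gripper_width: 0.7
gripper_force: 0.0
```

Run:
```python
from h import *
f=grab('scene','scene4'); cv2.imwrite('pics/c4.png',cv2.resize(f['pixels'][60:360,40:440,::-1],None,fx=2,fy=2))
```

```text
(no output)
```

View pics/c4.png

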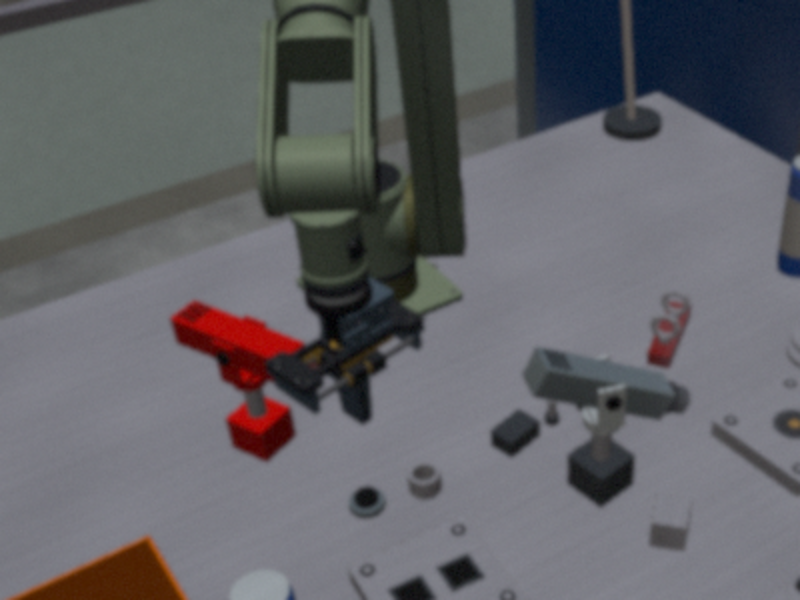

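The scene crop shows the shut fingers at (358,400) above the button (367,500). The red decoy is beside the gripper with clearance, and the aimed camera is at (605,385).

Call:
send_rows(steps=[[[0, 0.03, 0.8, 0, 0], [0, 0, 0.8, 0, 0], [0, 0, 0.7, 0, 0], [0, 0, 0.5, 0, 0], [0, 0, 0.2, 0, 0]]])

```text
time_s: 11.45
ee_pos: [424.3, -248.7, 38.1]
ee_rot: [-179.8, 0.2, 12.0]
force: [-0.9, -0.2, 0.6]
gripper_width: 0.3
gripper_force: 0.0
```

Call:
send_rows(steps=[[[0, 0, 0, 0, 0], [0, 0, 0, 0, 0]]])

```text
time_s: 11.62
ee_pos: [425.9, -250.4, 40.9]
ee_rot: [179.9, -0.1, 11.9]
force: [-0.4, -0.1, 0.6]
gripper_width: 0.5
gripper_force: 0.0
```

Call:
send_rows(steps=[[[-0.05, 0, 0.2, 0, 0], [0, 0, 0.15, 0, 0], [0, 0, 0.1, 0, 0], [0, 0, 0.08, 0, 0], [0, 0, 0, 0, 0]]])

```text
time_s: 12.03
ee_pos: [423.0, -251.0, 18.7]
ee_rot: [180.0, -0.0, 11.8]
force: [0.2, 0.8, 3.3]
gripper_width: 0.3
gripper_force: 1.7
```

Call:
send_rows(steps=[[[0, 0, 0.07, 0, 0], [0, 0, 0.04, 0, 0], [0, 0, 0, 0, 0]]])

```text
time_s: 12.28
ee_pos: [423.1, -251.1, 16.1]
ee_rot: [180.0, -0.0, 11.8]
force: [-3.1, 3.0, 16.3]
gripper_width: 0.4
gripper_force: 8.2
```

Force jumped from 3 N to 16 N at z = 16, so the button is bottomed. Hold briefly, then lift.

Call:
send_rows(steps=[[[0, 0, 0.02, 0, 0], [0, 0, 0, 0, 0], [0, 0, 0, 0, 0]]])

```text
time_s: 12.53
ee_pos: [423.0, -251.1, 16.0]
ee_rot: [179.9, -0.1, 11.8]
force: [-4.2, 1.9, 22.0]
gripper_width: 0.6
gripper_force: 11.3
```

Call:
send_rows(steps=[[[0, 0, -0.3, 0, 0], [0, 0, -0.8, 0, 0], [0, 0, -0.8, 0, 0], [0, 0, -0.8, 0, 0], [0, 0, -0.8, 0, 0]]])

```text
time_s: 12.95
ee_pos: [422.4, -250.8, 154.8]
ee_rot: [-180.0, 0.0, 11.8]
force: [0.5, 0.2, -0.4]
gripper_width: 0.2
gripper_force: 0.0
```

Call:
send_rows(steps=[[[0, 0, -0.8, 0, 0], [0, 0, -0.8, 0, 0], [0, 0, -0.8, 0, 0], [0, 0, 0, 0, 0], [0, 0, 0, 0, 0]]])

```text
time_s: 13.37
ee_pos: [423.5, -251.5, 251.1]
ee_rot: [179.8, -0.2, 11.8]
force: [-0.3, -0.2, -0.9]
gripper_width: 0.6
gripper_force: 0.0
```

Run:
```python
from h import *
aim('5',1.25,.46)
a=load('scene3');b=load('scene5')
cv2.imwrite('pics/c5.png',b['pixels'][:,:,::-1])
w=world(b)
for nm,c,rad,zl in(('bush',(437,-175),40,18),('barp',(384,296),90,12)):
    m=(np.hypot(w[...,0]-c[0],w[...,1]-c[1])<rad)&(w[...,2]>zl)&(w[...,2]<100); print(nm,cv2.minAreaRect(w[m][:,:2].astype(np.float32)))
m=np.hypot(w[...,0]-422,w[...,1]+251)<10; print('btn z',np.nanmedian(w[m][:,2]))
```

```text
top 2657 [1.253 0.468] 1.14 cav local [[318.8   0.7  -1.1]]
scene 1985 [1.251 0.47 ] 1.39 cav local [[ 3.196e+02 -2.000e-01 -8.000e-01]]
bush ((437.98095703125, -175.7433319091797), (42.36981964111328, 48.708656311035156), 75.86917114257812)
barp ((384.5946044921875, 296.184326171875), (45.23435974121094, 149.68980407714844), 35.97108840942383)
btn z 25.565785392025646
```

View pics/c5.png

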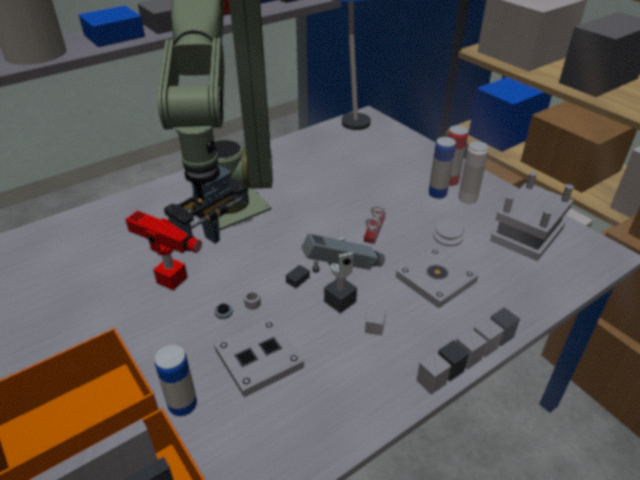

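The camera (342,250) points at the round cavity (437,272). The button (223,310) is up, the bystanders have not moved and the arm is clear. Handing in.

```bash
python3 -c "
from workcell import env
print(env.job_done())"
```

```text
the job is handed in; nothing more can be done
None
```

I aimed the camera at the round cavity (line of sight measured within about 2 mm of its centre), pressed the button fully and let it spring up, saw no bystander moved, and handed the job in at about 13 s; no verdict came back.

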